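# Press a new capstan bearing into a tape-deck chassis

### The job

Take the red dust cap off the bearing boss of the tape-deck chassis and put it in the blue tray, then take the bronze bearing sleeve from the wooden holder and press it straight into the open bore until its flange sits fully home, flush on the boss all round, and let go. Press slowly, and once it has bottomed hold a steady, firm push of about 25 N for half a second to be sure it is seated; more than 45 N would damage the casting. Leave the worn grey sleeve, the screw jar, the black cup and the screwdriver where they are.

Things in the scene. Friction and masses are not known exactly. Their poses are not given: they have to be found in the camera images.
- chassis: Steel tape-deck chassis fixed on the bench: a plate 180 x 150 mm, 25 mm high, with an aluminium bearing boss on it (66 x 66 mm block, its top face 65 mm above the bench). Origin: on the bench, exactly under the bore axis; z up; the boss sides are parallel to x and y. Other parts on the plate stay under 55 mm above the bench.
- boss: The aluminium bearing boss itself, fixed on the chassis plate: 66 x 66 x 40 mm with the bore in the middle. Origin: centre of its underside, 25 mm above the bench, on the bore axis.
- bore_mouth (a point): Centre of the bore at the boss's top face, 65 mm above the bench. The upright blind bore is 25.4 mm wide, 34 mm deep, with a 1.5 mm chamfer. Four sprung steel bumps of a tolerance ring, centred 12 mm down, narrow it to about 20 mm: they yield sideways and pinch the sleeve, so from about 8 mm deep on it takes a slow push of roughly 5 to 18 N to move it in, and it stays wherever it is left; once the flange meets the boss the force rises steeply.
- cap: Red plastic dust cap standing in the bore mouth, 25 g: plug 20 mm diameter x 6 mm (loose in the bore), above it a disc 38 mm diameter x 6 mm resting on the boss face, above it a round grip knob 18 mm diameter x 24 mm. Origin: centre of the plug's underside, z up through the knob; total height 36 mm.
- tray: Blue open plastic tray 130 x 130 mm, walls 4 mm thick and 18 mm high, floor 4 mm thick; fixed to the bench. Origin: centre of its underside, on the bench.
- holder: Wooden holder 140 x 56 x 20 mm, fixed to the bench, long side along its x; two blind holes 28 mm wide, 14 mm deep, 37 mm either side of its centre. One holds the bronze sleeve, the other the worn grey one. Origin: centre of its underside.
- bushing: New bronze flanged bearing sleeve standing upright in the holder, about 0.14 kg, 51 mm high, round: from below a spigot 24 mm diameter x 24 mm long (its lowest 10 mm taper to 19 mm), a flange 40 mm diameter x 5 mm, and a neck 26 mm diameter x 22 mm to grip it by. Origin: centre of the spigot's foot, z up along the axis.
- bushing_shoulder (a point): Centre of the underside of the bronze sleeve's flange, 24 mm above its foot: this face must end on the boss face.
- worn_sleeve: Worn grey steel sleeve of the same shape and size, standing in the other hole of the holder. Leave it alone. Origin: centre of its foot.
- screw_jar: Amber glass jar, 56 mm diameter, 70 mm high, beyond the work. Leave it alone. Origin: centre of its underside.
- paper_cup: Black drinking cup, 70 mm wide, 85 mm high, beyond the work. Leave it alone. Origin: centre of its underside.
- screwdriver: Screwdriver lying on the bench between the robot and the chassis. Leave it alone. Origin: on the bench under its middle.
There are look-alikes about, which are no part of the job. Leave any green look-alike of the cap alone. Of the things that look like the tray, the smaller one is meant.

How it is judged:
By the outcome, as a careful person would: the job done as asked, in the order asked, and still so for the second after the job is handed in, with the robot touching nothing.
It also fails if it takes over 61 s, if anything falls off the work surface, if the arm or the gripper's body presses on something with over 40 N, if the wrist force passes 120 N, or if a joint passes its speed limit or range.

### The arm

A 6-joint arm with a two-finger parallel gripper is mounted at the origin on the work surface. World frame = base frame: x ahead of the robot, y to its left, z up, the work surface at z = 0. Lengths are in m, angles in rad, forces in N, time in s.
With the tool pointing down it reaches from about 0.375 to 0.975 m from the base axis. Payload 3.8 kg.
Tool frame: the origin (TCP) lies at the very end of the fingers, on their centre line; the grasp point (between the pads) lies 19 mm behind it; z points along the fingers, y is the direction in which the jaws open and shut (so a half turn about z gives the same grasp; the last joint's range is limited). The gripper opens to 85 mm and grips with 20 to 120 N. Pads are 22 mm wide; open, the fingers measure 114 mm over their backs; the gripper's body (76 mm by 85 mm) begins 54 mm behind the grasp point. The pads swing forward as they close: fully open they stand 13 mm farther back than shut.
Start: joints at [-1.29, 0.264, 1.604, -0, 1.274, -0.037], TCP at [0.211, -0.641, 0.231] pointing down, gripper open.
Joint ranges: [-2.63, 2.63], [-0.94, 2.18], [0.31, 2.57], [-1.31, 4.45], [0, 2.66], [-2.55, 2.55]. Speed limits (rad/s): [2.57, 2.57, 3.14, 3.14, 3.14, 3.14].

### API

Orientations are given as a rotation vector (axis times angle).
In Python, from workcell import status, read_camera, camera_info, order gives the robot as it stands.
- The arm moves only by the tool move_arm, never from a script. Its argument "deltas" is a list of rows, each a list of 3 entries, a list of its own where there are three numbers: the turn, a rotation vector about the world's x, y, z as a fraction of full scale, then the shift along the world's x, y, z as a fraction of full scale, then the closure, from -1 (fully open) to 1 (shut), so that 0 is half open. A call has 1 to 20 rows; each row is the pose to reach, as a shift and turn from the pose commanded when the call began; what a row does not reach only later rows make up. Full scale, the value 1, is 0.1 m for a shift and pi/2 rad for a turn. A row lasts 1/8 s, in which the tool goes at most 62.5 mm and 10.7 degrees, less where a joint would pass 70% of its speed; a pose out of reach is approached as far as the arm can. A call with a number of a shift or a turn outside -1 to 1 is refused whole. A call with a gripper value outside its range is refused whole. The fingers move at their own pace and stop on an object; "grip_force" is the grip in N (left out, the last holds). Time passes only in rows, so rows that repeat a pose let the fingers close. It gives the time, the measured TCP pose, the force and the opening at its end, in the units of the state.
- status.read_state(): the state, without advancing time (a new reading comes with each control period).
- read_camera(name): name is "side" or "top"; returns (picture, depth): 384x512x3 uint8, red, green, blue; 384x512 float32, m along the optical axis (not along the pixel's ray), 0 where there is no reading.
- camera_info(name): a dict with "K" (3x3 intrinsics, pixels), "R" (3x3) and "t" (3): a world point X has camera coordinates R X + t. Camera axes: x right, y down, z forward; pixel columns grow to the right and rows downward; lengths in m; the calibration is good to about 2 mm. A picture is of the moment at which its call begins. camera_info takes no time and is no camera call.
- order.finish_job(): hands the job in, once; it reports no verdict.
The state is a dict: "time": time; "q": joint angles; "joint_vel": joint speeds; "joint_torque": joint torques, N m; "tool_pos": TCP position; "tcp_rot": TCP orientation; "wrist_force": force on the tool from outside, world axes, zero at the start; "torque": the same for the moment, N m; "width": opening from 0.0 (shut) to 1.0 (fully open).
Only numpy, scipy, OpenCV 4.12 (cv2) and the standard library are available. Lean on these libraries where they do the work, as an engineer would, in place of code of your own. Each camera call takes 0.05 s, during which the arm holds its last target. There are 200 camera calls.

## Working session

There is one attempt and no reset: what is moved stays moved. The work goes in short steps, Python scripts to look and compute and a tool call to move; the robot and the scene stay as the last step left them, time stands still between calls to the robot, and variables do not carry over. Pictures are saved under pics/ and viewed, about 8 in all and at most 12, crops included, and the job is handed in when it is done.

Besides the shell and the picture viewer there is one more tool, called after "Call:" as a command line: name --argument value ..., lists and objects as JSON in quotes. move_arm: Moves the arm, as the interface text tells. Its arguments: {"type":"object","properties":{"deltas":{"type":"array","items":{"type":"array"}},"grip_force":{"type":"number"}},"required":["deltas"]}

```bash
mkdir -p pics; ls
cat > h.py <<'E'
import sys; sys.path.insert(0,'.')
import numpy as np, cv2
from workcell import status, read_camera, camera_info, order
def grab(n,tag):
    p,d=read_camera(n); cv2.imwrite(f'pics/{tag}.png',p[:,:,::-1]); np.save(f'pics/{tag}.npy',d); return p,d
def ray(n,u,v,z=None,depth=None):
    c=camera_info(n);K,R,t=[np.array(c[k]) for k in 'KRt']
    r=np.linalg.solve(K,[u,v,1.]);C=-R.T@t;w=R.T@r
    s=depth if z is None else (z-C[2])/w[2]
    return C+s*w
def proj(n,X):
    c=camera_info(n);K,R,t=[np.array(c[k]) for k in 'KRt']
    p=K@(R@np.array(X)+t);return p[:2]/p[2]
E
python3 - <<'E'
from h import *
for n in('top','side'):
    grab(n,n+'0');c=camera_info(n);R,t=np.array(c['R']),np.array(c['t']);print(n,np.round(c['K'],1).tolist(),np.round(-R.T@t,3),np.round(R[2],2))
print(status.read_state())
E
```

```text
pics
top [[457.5, 0.0, 253.0], [0.0, 457.5, 192.0], [0.0, 0.0, 1.0]] [0.301 0.    1.111] [ 0.15  0.01 -0.99]
side [[440.5, 0.0, 253.8], [0.0, 440.5, 192.7], [0.0, 0.0, 1.0]] [0.048 0.549 0.777] [ 0.4  -0.57 -0.72]
{'time': 0.1, 'q': array([-1.28991930e+00,  2.64735455e-01,  1.60524366e+00, -1.45712552e-05,
        1.27371579e+00, -3.69272394e-02]), 'joint_vel': array([-0.00040941, -0.00051251, -0.00321546,  0.00085273, -0.002022  ,
       -0.00198646]), 'joint_torque': array([-2.06229702e-04, -5.16706288e+01, -3.68591845e+01, -3.42349961e-05,
        6.37778838e-03, -5.34720334e-05]), 'tool_pos': array([ 0.21071564, -0.64056322,  0.23004433]), 'tcp_rot': array([-3.09995385e+00, -4.96784336e-01,  4.23223707e-04]), 'wrist_force': array([-0.68361429,  0.03544409,  0.06050783]), 'torque': array([ 0.02800079,  0.0407402 , -0.02003727]), 'width': 0.9987533553114423}
```

View pics/top0.png

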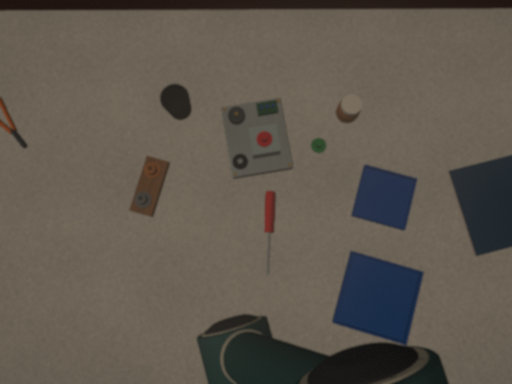

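View pics/side0.png

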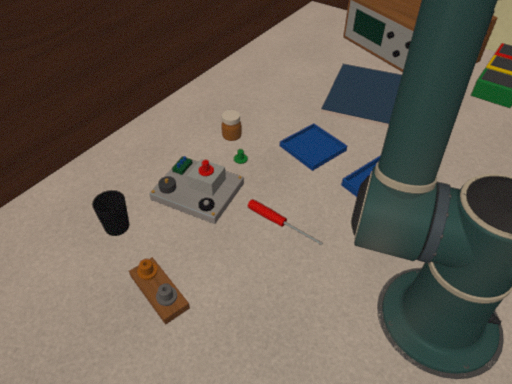

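The top view shows the red cap at (264,139), bronze sleeve at (152,170), grey sleeve at (142,199), small tray at (384,197), and large look-alike tray at (378,297). In the side view the cap is at (206,168) and the bronze sleeve at (146,268).

Run:
```python
from h import *
a=cv2.imread('pics/top0.png');b=cv2.imread('pics/side0.png')
def crop(im,u,v,w,h,s,g):
    c=cv2.resize(im[v:v+h,u:u+w],None,fx=s,fy=s,interpolation=cv2.INTER_CUBIC);return np.clip(c.astype(float)*g,0,255).astype(np.uint8)
t=np.hstack([crop(a,215,90,84,100,4,2.2),crop(a,122,145,60,100,4,2.2)])
# top crop A u=215+x/4 v=90+y/4 ; B u=122+(x-336)/4 v=145+y/4
s=crop(b,125,145,120,50,4,1.3);
cv2.imwrite('pics/c1.png',t)
s2=np.hstack([crop(b,145,145,104,80,4,1.3),crop(b,122,245,76,80,4,1.3)])
cv2.imwrite('pics/c2.png',s2)
d=np.load('pics/top0.npy')
for u,v in[(264,139),(152,170),(384,197),(275,128)]:print(u,v,d[v,u],ray('top',u,v,depth=d[v,u]))
for u,v in [(365,165),(416,179),(404,229),(352,215)]: print('tray',ray('top',u,v,z=.018))
```

```text
264 139 1.0460652 [ 0.57330242 -0.01030598  0.09316743]
152 170 1.0787209 [0.50866614 0.25331447 0.05423794]
384 197 1.1148993 [ 0.45233513 -0.30357937  0.00173211]
275 128 1.0805192 [ 0.60806144 -0.03660667  0.06310189]
tray [ 0.52844148 -0.25618457  0.018     ]
tray [ 0.49404727 -0.37772475  0.018     ]
tray [ 0.37346267 -0.34349938  0.018     ]
tray [ 0.40659928 -0.22126936  0.018     ]
```

View pics/c1.png

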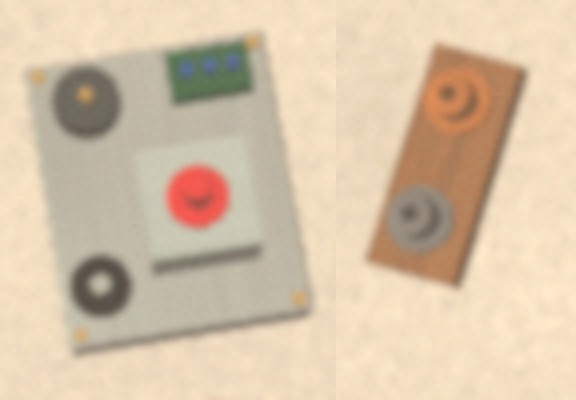

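View pics/c2.png

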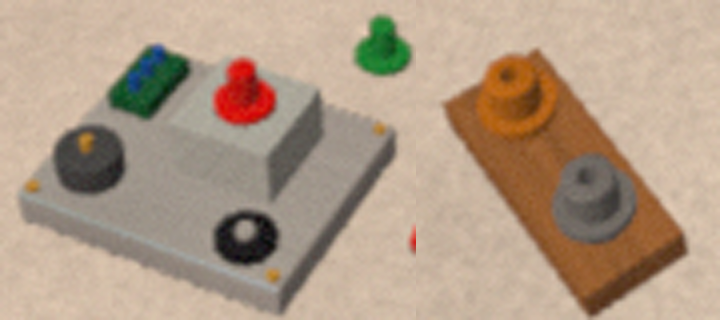

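```bash
cat > seg.py <<'E'
from h import *
from scipy.optimize import least_squares
from scipy.spatial import ConvexHull
def sil(n,x,y,circs,sc=8,box=None):
    m=np.zeros((box[3]*sc,box[2]*sc),np.uint8);th=np.linspace(0,2*np.pi,40)
    for z0,z1,r in circs:
        P=np.array([proj(n,[x+r*np.cos(a),y+r*np.sin(a),z]) for z in(z0,z1) for a in th])
        P=(P-box[:2]+.5)*sc
        cv2.fillConvexPoly(m,cv2.convexHull(P.astype(np.int32)),1)
    M=cv2.moments(m,True);return np.array([M['m10']/M['m00']/sc+box[0]-.5,M['m01']/M['m00']/sc+box[1]-.5]),M['m00']/sc**2
def mask(p,kind):
    h=cv2.cvtColor(p,cv2.COLOR_RGB2HSV).astype(int);H,S,V=h[...,0],h[...,1],h[...,2]
    if kind=='red': return ((H<8)|(H>172))&(S>150)
    return (H>7)&(H<22)&(S>SB[0])
SB=[170]
def locate(n,p,kind,box,circs,x0):
    m=mask(p,kind);q=np.zeros_like(m);u,v,w,h=box;q[v:v+h,u:u+w]=m[v:v+h,u:u+w]
    k,l,st,ce=cv2.connectedComponentsWithStats(q.astype(np.uint8));i=1+np.argmax(st[1:,4]);c=ce[i]
    x=np.array(x0,float)
    for _ in range(4):
        f,A=sil(n,*x,circs,box=box);J=np.array([sil(n,x[0]+.01,x[1],circs,box=box)[0]-f,sil(n,x[0],x[1]+.01,circs,box=box)[0]-f]).T/.01
        x+=np.linalg.solve(J,c-f)
    return x,st[i,4],A
E
python3 - <<'E'
from seg import *
import seg
I={n:cv2.imread(f'pics/{n}0.png')[:,:,::-1].copy() for n in('top','side')}
cap=[(.071,.077-.006,.019),(.065,.071,.019),(.071,.095,.009)]
bush=[(.030,.035,.020),(.035,.057,.013)]
print('cap top',locate('top',I['top'],'red',(245,120,40,40),cap,(.57,-.01)))
print('cap side',locate('side',I['side'],'red',(185,145,45,45),cap,(.57,-.01)))
h=cv2.cvtColor(I['top'],cv2.COLOR_RGB2HSV);print(h[168,150],h[185,150],h[172,156])
h=cv2.cvtColor(I['side'],cv2.COLOR_RGB2HSV);print(h[268,147],h[287,150])
for s in(170,190,205,215):
    seg.SB[0]=s
    for n,b in(('top',(135,150,40,40)),('side',(130,240,50,50))):
        try: print(s,n,locate(n,I[n],'o',b,bush,(.51,.253)))
        except Exception as e: print(s,n,e)
f=lambda x,y,o:(o[0]+(x+.5)/4-.5,o[1]+(y+.5)/4-.5)
B=(122-84,145)
a=ray('top',*f(457,101,B),z=.035);g=ray('top',*f(420,218,B),z=.035);print(a,g,np.degrees(np.arctan2(*(a-g)[1::-1])))
A=(215,90)
P=[ray('top',*f(x,y,A),z=.065) for x,y in((133,152),(242,134),(262,242),(153,260))];print(np.round(P,4),np.mean(P,0))
E
```

```text
cap top (array([ 0.58082453, -0.01051228]), np.int32(135), 214.34375)Traceback (most recent call last):
  File "<stdin>", line 7, in <module>
  File "seg.py", line 21, in locate
    f,A=sil(n,*x,circs,box=box);J=np.array([sil(n,x[0]+.01,x[1],circs,box=box)[0]-f,sil(n,x[0],x[1]+.01,circs,box=box)[0]-f]).T/.01
        ~~~^^^^^^^^^^^^^^^^^^^^
  File "seg.py", line 7, in sil
    P=np.array([proj(n,[x+r*np.cos(a),y+r*np.sin(a),z]) for z in(z0,z1) for a in th])
                ~~~~^^^^^^^^^^^^^^^^^^^^^^^^^^^^^^^^^^^
  File "h.py", line 12, in proj
    c=camera_info(n);K,R,t=[np.array(c[k]) for k in 'KRt']
ValueError: time passes only in moves, steps and waits
```

```bash
sed -i 's/^from workcell.*/&\nimport functools; camera_info=functools.lru_cache(camera_info)/' h.py
python3 - <<'E'
from seg import *
import seg
I={n:cv2.imread(f'pics/{n}0.png')[:,:,::-1].copy() for n in('top','side')}
cap=[(.065,.071,.019),(.071,.095,.009)]
bush=[(.030,.035,.020),(.035,.057,.013)]
def mask(p,kind):
    h=cv2.cvtColor(p,cv2.COLOR_RGB2HSV).astype(int);H,S=h[...,0],h[...,1]
    return ((H<10)|(H>165))&(S>S0) if kind=='red' else (H>5)&(H<22)&(S>S0)
seg.mask=mask
for S0 in(90,110,130):
  print(S0,'cap top',locate('top',I['top'],'red',(245,120,40,40),cap,(.573,-.01)))
  print('cap side',locate('side',I['side'],'red',(185,145,45,45),cap,(.573,-.01)))
h=cv2.cvtColor(I['top'],cv2.COLOR_RGB2HSV);print(h[168,147],h[185,150],h[172,156])
h=cv2.cvtColor(I['side'],cv2.COLOR_RGB2HSV);print(h[268,142],h[287,150])
for S0 in(170,185,200):
    for n,b in(('top',(135,150,40,40)),('side',(130,240,50,50))):
        try: print(S0,n,locate(n,I[n],'o',b,bush,(.51,.253)))
        except Exception as e: print(S0,n,e)
f=lambda x,y,o:(o[0]+(x+.5)/4-.5,o[1]+(y+.5)/4-.5)
B=(122-84,145)
a=ray('top',*f(457,101,B),z=.035);g=ray('top',*f(420,218,B),z=.035);print(a,g,np.degrees(np.arctan2(*(a-g)[1::-1])),np.linalg.norm(a-g))
A=(215,90)
P=[ray('top',*f(x,y,A),z=.065) for x,y in((133,152),(242,134),(262,242),(153,260))];print(np.round(P,4),np.mean(P,0))
E
```

```text
90 cap top (array([ 0.58100017, -0.01043682]), np.int32(199), 213.453125)
cap side (array([ 0.58214961, -0.00890446]), np.int32(194), 206.25)
110 cap top (array([ 0.58066218, -0.01067752]), np.int32(182), 213.921875)
cap side (array([ 0.58161729, -0.00884893]), np.int32(184), 206.578125)
130 cap top (array([ 0.580927  , -0.01055326]), np.int32(164), 213.46875)
cap side (array([ 0.5818962 , -0.00876372]), np.int32(173), 206.484375)
[ 12 149  89] [ 13 123  77] [ 12 134  74]
[ 15 224 148] [ 13 176 113]
170 top attempt to get argmax of an empty sequence
170 side (array([0.5053519 , 0.26595193]), np.int32(537), 347.359375)
185 top attempt to get argmax of an empty sequence
185 side (array([0.5126336 , 0.26149078]), np.int32(323), 342.796875)
200 top attempt to get argmax of an empty sequence
200 side (array([0.51362063, 0.26143182]), np.int32(272), 342.703125)
[0.51275743 0.25823061 0.035     ] [0.44190922 0.27778691 0.035     ] -15.431151677314196 0.07349773765147335
[[ 0.6085  0.0274  0.065 ]
 [ 0.6194 -0.0369  0.065 ]
 [ 0.5541 -0.0483  0.065 ]
 [ 0.5433  0.0154  0.065 ]] [ 0.58129785 -0.01058924  0.065     ]
```

Both cameras put the cap at about (0.5815, -0.0095) and the bronze sleeve at about (0.513, 0.260). The holder's long axis lies at -15.4°, and the tray centre is at (0.451, -0.300). I'm moving towards the cap now, turning the tool +90° on the way.

Call:
move_arm --deltas '[[[0,0,0.1],[0.25,0.5,0],-1],[[0,0,0.2],[0.5,1,0],-1],[[0,0,0.25],[0.5,1,0],-1]]' --grip_force 40

```text
time: 0.48
tool_pos: [0.2621, -0.5374, 0.2303]
tcp_rot: [-2.939, -1.101, -0.001]
wrist_force: [-0.6, -1.0, -0.3]
width: 1.001
```

Call:
move_arm --deltas '[[[0,0,0.1],[0.25,0.5,0],-1],[[0,0,0.2],[0.5,1,0],-1],[[0,0,0.25],[0.5,1,0],-1]]'

```text
time: 0.85
tool_pos: [0.312, -0.4376, 0.2306]
tcp_rot: [-2.668, -1.654, -0.001]
wrist_force: [0.4, -0.5, 0.5]
width: 1.002
```

Call:
move_arm --deltas '[[[0,0,0.1],[0.25,0.5,0],-1],[[0,0,0.2],[0.5,1,0],-1],[[0,0,0.25],[0.5,1,0],-1]]'

```text
time: 1.23
tool_pos: [0.3619, -0.3378, 0.2307]
tcp_rot: [-2.294, -2.144, -0.002]
wrist_force: [0.2, -0.4, -0.3]
width: 1.008
```

Call:
move_arm --deltas '[[[0,0,0.1],[0.25,0.5,0],-1],[[0,0,0.2],[0.5,1,0],-1],[[0,0,0.25],[0.5,1,0],-1]]'

```text
time: 1.6
tool_pos: [0.4118, -0.2378, 0.2308]
tcp_rot: [-1.831, -2.552, -0.002]
wrist_force: [-0.3, -0.3, -0.1]
width: 0.998
```

Call:
move_arm --deltas '[[[0,0,0],[0.25,0.5,0],-1],[[0,0,0],[0.5,1,0],-1],[[0,0,0],[0.5,1,0],-1]]'

```text
time: 1.98
tool_pos: [0.4617, -0.1381, 0.2309]
tcp_rot: [-1.835, -2.549, -0.001]
wrist_force: [-0.8, -0.1, 0.7]
width: 0.997
```

Call:
move_arm --deltas '[[[0,0,0],[0.5,0.5,0],-1],[[0,0,0],[1,1,0],-1],[[0,0,0],[1,1,0],-1]]'

```text
time: 2.35
tool_pos: [0.5624, -0.0398, 0.2308]
tcp_rot: [-1.839, -2.547, 0.0]
wrist_force: [-0.4, -0.6, -0.3]
width: 1.002
```

Call:
move_arm --deltas '[[[0,0,0],[0.198,0.286,-0.2],-0.5],[[0,0,0],[0.198,0.286,-0.7],-0.2],[[0,0,0],[0.198,0.286,-1],-0.2],[[0,0,0],[0.198,0.286,-1],-0.2]]'

```text
time: 2.85
tool_pos: [0.5772, -0.0137, 0.1277]
tcp_rot: [-1.839, -2.539, 0.007]
wrist_force: [-0.3, 0.1, 0.3]
width: 0.604
```

Run:
```python
from h import *
p,d=grab('side','s1')
a=cv2.resize(p[90:230,130:290],None,fx=4,fy=4,interpolation=cv2.INTER_CUBIC)
cv2.imwrite('pics/s1c.png',a[:,:,::-1])
print(status.read_state()['tool_pos'])
```

```text
[ 0.57919022 -0.01366807  0.13012608]
```

View pics/s1c.png

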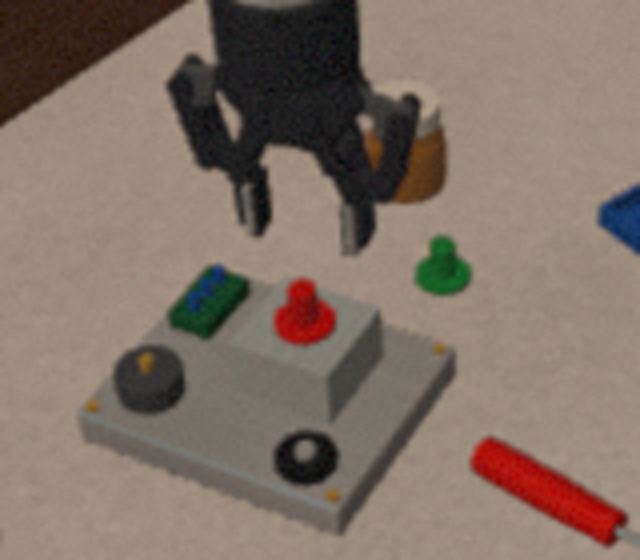

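The open fingers straddle the red knob (crop about (302,300)) in clear air. Next I descend and check that the pose has settled before gripping.

Call:
move_arm --deltas '[[[0,0,0],[0,0,0],-0.2],[[0,0,0],[0,0,-0.25],-0.2],[[0,0,0],[0,0,-0.45],-0.2],[[0,0,0],[0,0,-0.56],-0.2],[[0,0,0],[0,0,-0.56],-0.2],[[0,0,0],[0,0,-0.56],-0.2]]'

```text
time: 3.65
tool_pos: [0.5813, -0.0126, 0.0759]
tcp_rot: [1.841, 2.544, 0.001]
wrist_force: [0.1, -1.4, -0.1]
width: 0.603
```

Call:
move_arm --deltas '[[[0,0,0],[0,0.025,-0.015],-0.2],[[0,0,0],[0,0.025,-0.015],0.3],[[0,0,0],[0,0.025,-0.015],1],[[0,0,0],[0,0.025,-0.015],1],[[0,0,0],[0,0.025,-0.015],1],[[0,0,0],[0,0.025,-0.015],1]]'

```text
time: 4.4
tool_pos: [0.5811, -0.0101, 0.0742]
tcp_rot: [1.842, 2.544, 0.001]
wrist_force: [-0.0, 0.6, 3.2]
width: 0.19
```

Call:
move_arm --deltas '[[[0,0,0],[0,0,0.1],1],[[0,0,0],[0,0,0.3],1],[[0,0,0],[0,0,0.6],1],[[0,0,0],[0,0,1],1],[[0,0,0],[0,0,1],1]]'

```text
time: 5.03
tool_pos: [0.5841, -0.0104, 0.1797]
tcp_rot: [1.837, 2.538, 0.008]
wrist_force: [0.2, -0.7, -0.4]
width: 0.195
```

Run:
```python
from h import *
p,d=grab('side','s2')
a=cv2.resize(p[70:230,130:330],None,fx=4,fy=3.75,interpolation=cv2.INTER_CUBIC)
cv2.imwrite('pics/s2c.png',a[:,:,::-1])
grab('top','t2')
```

```text
(no output)
```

View pics/s2c.png

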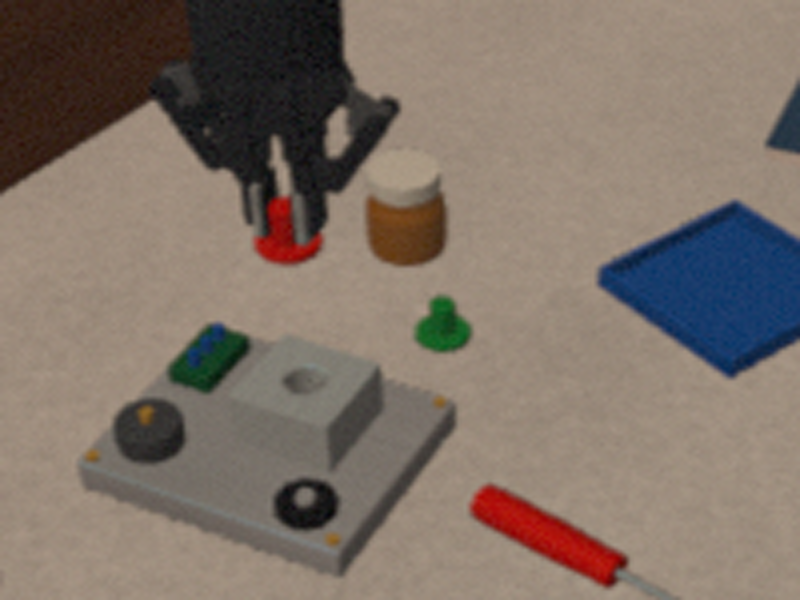

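The cap is held and the bore is open, with its mouth at crop (304,380), which is about pixel (205.6,171). Now to the small tray.

Call:
move_arm --deltas '[[[0,0,0],[-0.22,-0.5,0],1],[[0,0,0],[-0.44,-0.97,0],1],[[0,0,0],[-0.44,-0.97,0],1]]'

```text
time: 5.5
tool_pos: [0.534, -0.1093, 0.1721]
tcp_rot: [-1.845, -2.539, 0.004]
wrist_force: [-0.1, -0.0, -0.3]
width: 0.194
```

Call:
move_arm --deltas '[[[0,0,0],[-0.22,-0.5,0],1],[[0,0,0],[-0.44,-0.97,0],1],[[0,0,0],[-0.44,-0.97,0],1]]'

```text
time: 5.88
tool_pos: [0.4911, -0.2057, 0.1727]
tcp_rot: [-1.846, -2.54, 0.001]
wrist_force: [-0.5, 0.6, -0.0]
width: 0.191
```

Call:
move_arm --deltas '[[[0,0,0],[-0.22,-0.5,0],1],[[0,0,0],[-0.43,-0.97,0],1],[[0,0,0],[-0.43,-0.97,-0.2],1],[[0,0,0],[-0.43,-0.97,-0.6],1],[[0,0,0],[-0.43,-0.97,-1],1],[[0,0,0],[-0.43,-0.97,-1],1],[[0,0,0],[-0.43,-0.97,-1],1]]'

```text
time: 6.75
tool_pos: [0.4507, -0.3007, 0.0745]
tcp_rot: [1.841, 2.545, 0.0]
wrist_force: [0.3, -1.0, -0.7]
width: 0.191
```

Run:
```python
from h import *
print('bore side',ray('side',205.6,171.0,z=.065))
p=cv2.imread('pics/t2.png');cv2.imwrite('pics/t2c.png',np.clip(cv2.resize(p[100:200,210:310],None,fx=6,fy=6,interpolation=cv2.INTER_CUBIC)*2.,0,255))
print(status.read_state()['tool_pos'])
```

```text
bore side [ 0.58188714 -0.00790199  0.065     ]
[ 0.4507244  -0.30068757  0.07450504][ WARN:0@0.669] global loadsave.cpp:1063 imwrite_ Unsupported depth image for selected encoder is fallbacked to CV_8U.
```

Call:
move_arm --deltas '[[[0,0,0],[0,0,-0.2],1],[[0,0,0],[0,0,-0.4],1],[[0,0,0],[0,0,-0.5],1],[[0,0,0],[0,0,-0.54],1],[[0,0,0],[0,0,-0.54],1],[[0,0,0],[0,0,-0.54],0.3],[[0,0,0],[0,0,-0.54],0.1],[[0,0,0],[0,0,-0.54],0.1],[[0,0,0],[0,0,-0.5],0.1],[[0,0,0],[0,0,-0.4],0.1],[[0,0,0],[0,0,0],0.1],[[0,0,0],[0,0,0.5],0.1],[[0,0,0],[0,0,1],0.1],[[0,0,0],[0,0,1],0.1]]'

```text
time: 8.5
tool_pos: [0.4531, -0.3036, 0.1804]
tcp_rot: [1.835, 2.535, -0.0]
wrist_force: [-0.4, 0.6, -0.6]
width: 0.444
```

Call:
move_arm --deltas '[[[0,0,0.1],[0.05,0.5,0],0],[[0,0,0.2],[0.1,1,0],0],[[0,0,0.25],[0.1,1,0],-0.2]]'

```text
time: 8.88
tool_pos: [0.459, -0.1979, 0.173]
tcp_rot: [-1.3, -2.858, -0.001]
wrist_force: [-0.0, -0.1, -0.3]
width: 0.597
```

Run:
```python
from h import *
p,_=grab('side','s3'); q,_=grab('top','t3')
f=lambda im,s,g:np.clip(cv2.resize(im,None,fx=s,fy=s,interpolation=cv2.INTER_CUBIC).astype(float)*g,0,255).astype(np.uint8)[:,:,::-1]
A=f(p[110:190,255:365],4,1.2); B=f(q[110:190,222:302],4,2.)  # B: bore in top view
cv2.imwrite('pics/c3.png',np.hstack([A,B])); print(status.read_state()['tool_pos'])
```

```text
[ 0.45927202 -0.19999643  0.17327299]
```

View pics/c3.png

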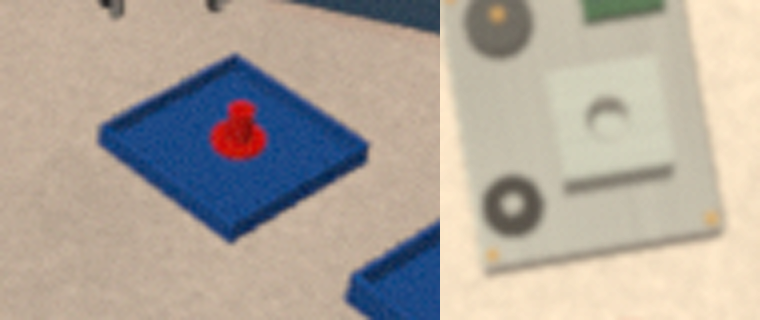

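The cap stands upright in the middle of the small tray (crop (240,130)). In the top crop the open bore is at (607,119). Now to the bronze sleeve.

Call:
move_arm --deltas '[[[0,0,0.05],[0.05,0.5,0],-0.2],[[0,0,0.1],[0.11,0.92,0],-0.2],[[0,0,0.1],[0.11,0.92,0],-0.2]]'

```text
time: 9.35
tool_pos: [0.4705, -0.1075, 0.1734]
tcp_rot: [-1.08, -2.949, -0.001]
wrist_force: [-0.2, 0.1, -0.5]
width: 0.6
```

Call:
move_arm --deltas '[[[0,0,0.05],[0.05,0.5,0],-0.2],[[0,0,0.1],[0.11,0.92,0],-0.2],[[0,0,0.1],[0.11,0.92,0],-0.2]]'

```text
time: 9.72
tool_pos: [0.4819, -0.0163, 0.1736]
tcp_rot: [-0.846, -3.025, 0.0]
wrist_force: [-0.5, -0.6, -0.4]
width: 0.598
```

Call:
move_arm --deltas '[[[0,0,0.05],[0.05,0.5,0],-0.2],[[0,0,0.1],[0.11,0.92,0],-0.2],[[0,0,0.1],[0.11,0.92,0],-0.2]]'

```text
time: 10.1
tool_pos: [0.4933, 0.0751, 0.1737]
tcp_rot: [0.607, 3.082, -0.001]
wrist_force: [-0.3, -0.7, -0.1]
width: 0.598
```

Call:
move_arm --deltas '[[[0,0,0.05],[0.05,0.5,0],-0.2],[[0,0,0.077],[0.11,0.92,0],-0.2],[[0,0,0.077],[0.11,0.92,0],-0.2]]'

```text
time: 10.48
tool_pos: [0.5046, 0.1668, 0.1737]
tcp_rot: [0.42, 3.113, -0.001]
wrist_force: [-0.2, -1.3, -0.2]
width: 0.599
```

Call:
move_arm --deltas '[[[0,0,0],[0.05,0.5,0],-0.2],[[0,0,0],[0.1,0.92,0],-0.2],[[0,0,0],[0.1,0.92,-0.4],-0.2],[[0,0,0],[0.1,0.92,-0.8],-0.2],[[0,0,0],[0.1,0.92,-0.8],-0.2],[[0,0,0],[0.1,0.92,-0.8],-0.2]]'

```text
time: 11.22
tool_pos: [0.5149, 0.2576, 0.0949]
tcp_rot: [0.423, 3.112, 0.0]
wrist_force: [-0.5, -0.0, 0.5]
width: 0.599
```

Run:
```python
from h import *
p,d=grab('side','s4')
cv2.imwrite('pics/s4c.png',cv2.resize(p[190:340,70:230],None,fx=4,fy=4,interpolation=cv2.INTER_CUBIC)[:,:,::-1])
s=status.read_state();print(s['tool_pos'],s['q'])
from scipy.spatial.transform import Rotation as Ro
print(Ro.from_rotvec(s['tcp_rot']).as_matrix().round(3))
```

```text
[0.5154989  0.25824465 0.09573108] [ 4.21420088e-01  1.99350864e-01  1.94884251e+00 -4.04849563e-04
  9.90540271e-01 -8.79172891e-01]
[[-0.964  0.267  0.003]
 [ 0.267  0.964  0.001]
 [-0.002  0.002 -1.   ]]
```

View pics/s4c.png

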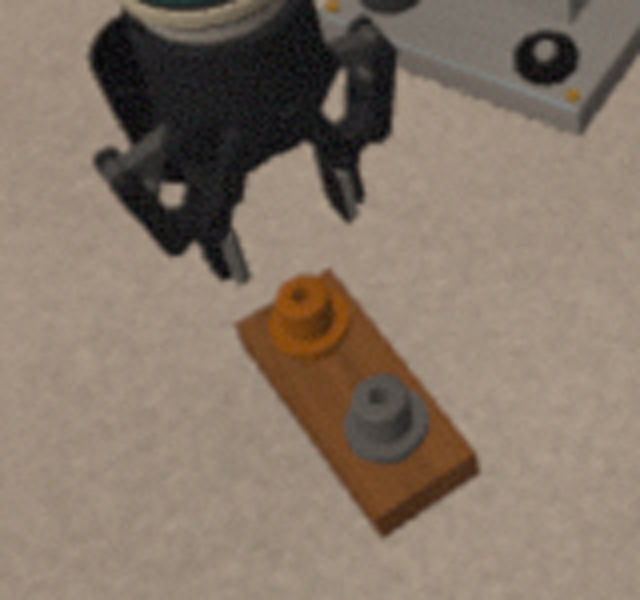

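The open jaws lie either side of the bronze sleeve (crop (305,305)), across the holder. The grey sleeve at (385,415) is clear. I'm correcting by a couple of millimetres, descending and gripping.

Call:
move_arm --deltas '[[[0,0,0],[-0.025,0.02,0],-0.2],[[0,0,0],[-0.025,0.02,-0.2],-0.2],[[0,0,0],[-0.025,0.02,-0.4],-0.2],[[0,0,0],[-0.025,0.02,-0.55],-0.2],[[0,0,0],[-0.025,0.02,-0.58],-0.2],[[0,0,0],[-0.025,0.02,-0.58],-0.2],[[0,0,0],[-0.025,0.02,-0.58],0],[[0,0,0],[-0.025,0.02,-0.58],0.2],[[0,0,0],[-0.025,0.02,-0.58],1],[[0,0,0],[-0.025,0.02,-0.58],1],[[0,0,0],[-0.025,0.02,-0.58],1]]' --grip_force 20

```text
time: 12.65
tool_pos: [0.5118, 0.2611, 0.0365]
tcp_rot: [0.42, 3.112, 0.001]
wrist_force: [-0.2, -0.4, 5.5]
width: 0.297
```

Run:
```python
from h import *
s=status.read_state();print({k:np.round(s[k],4) for k in('time','tool_pos','tcp_rot','wrist_force','torque','width')})
```

```text
{'time': np.float64(12.65), 'tool_pos': array([0.5118, 0.2611, 0.0365]), 'tcp_rot': array([4.1970e-01, 3.1124e+00, 8.0000e-04]), 'wrist_force': array([-0.2009, -0.3506,  5.5361]), 'torque': array([-0.1246,  0.1166,  0.0428]), 'width': np.float64(0.2965)}
```

Call:
move_arm --deltas '[[[0,0,0],[0,0,0],1],[[0,0,0],[0,0,0],1],[[0,0,0],[0,0,0.05],1],[[0,0,0],[0,0,0.2],1],[[0,0,0],[0,0,0.5],1],[[0,0,0],[0,0,1],1],[[0,0,0],[0,0,1],1]]' --grip_force 100

```text
time: 13.52
tool_pos: [0.5149, 0.2626, 0.1417]
tcp_rot: [0.419, 3.105, 0.009]
wrist_force: [1.0, -0.1, -1.4]
width: 0.266
```

Call:
move_arm --deltas '[[[0,0,0],[0.1,-0.4,0],1],[[0,0,0],[0.23,-0.9,0],1],[[0,0,0],[0.23,-0.9,0],1]]'

```text
time: 13.9
tool_pos: [0.534, 0.1679, 0.135]
tcp_rot: [-0.426, -3.111, 0.002]
wrist_force: [-0.6, 0.8, -0.7]
width: 0.268
```

Call:
move_arm --deltas '[[[0,0,0],[0.1,-0.4,0],1],[[0,0,0],[0.23,-0.9,0],1],[[0,0,0],[0.23,-0.9,0],1],[[0,0,0],[0.23,-0.9,0],1]]'

```text
time: 14.4
tool_pos: [0.5566, 0.0815, 0.1352]
tcp_rot: [-0.421, -3.112, -0.001]
wrist_force: [-0.9, -0.1, -0.2]
width: 0.263
```

Call:
move_arm --deltas '[[[0,0,0],[0.12,-0.4,0],1],[[0,0,0],[0.23,-0.9,0],1],[[0,0,0],[0.23,-0.9,0],1],[[0,0,0],[0.23,-0.9,0],1],[[0,0,0],[0.23,-0.9,0],1]]'

```text
time: 15.02
tool_pos: [0.5798, -0.0074, 0.1355]
tcp_rot: [-0.417, -3.113, -0.001]
wrist_force: [-0.2, 0.6, -1.6]
width: 0.272
```

Run:
```python
from h import *
p,d=grab('side','s5')
cv2.imwrite('pics/s5c.png',cv2.resize(p[85:205,140:260],None,fx=5,fy=5,interpolation=cv2.INTER_CUBIC)[:,:,::-1])
s=status.read_state();print({k:np.round(s[k],4) for k in('time','tool_pos','tcp_rot','wrist_force','torque','width')})
```

```text
{'time': np.float64(15.075), 'tool_pos': array([ 0.5798, -0.0075,  0.1356]), 'tcp_rot': array([-4.1680e-01, -3.1132e+00, -4.0000e-04]), 'wrist_force': array([ 0.2418, -0.0248, -1.1979]), 'torque': array([ 0.0059,  0.0391, -0.0143]), 'width': np.float64(0.2658)}
```

View pics/s5c.png

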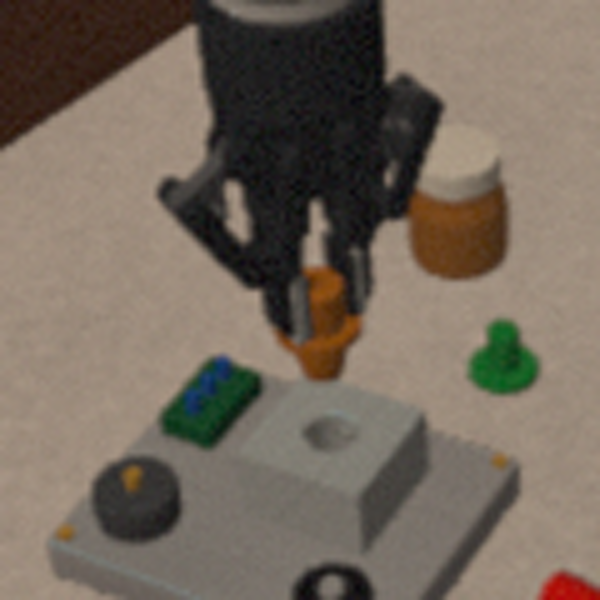

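Run:
```python
from h import *
from scipy.optimize import minimize
p=cv2.imread('pics/s5.png')[:,:,::-1].copy()
h=cv2.cvtColor(p,cv2.COLOR_RGB2HSV).astype(int);m=((h[...,0]>5)&(h[...,0]<22)&(h[...,1]>150)).astype(np.float32)
sc=6;u0,v0,w,hh=192,150,26,14
M=cv2.resize(m[v0:v0+hh,u0:u0+w],None,fx=sc,fy=sc,interpolation=cv2.INTER_LINEAR)>.5
th=np.linspace(0,2*np.pi,48)
def sil(x,y,z):
    o=np.zeros(M.shape,np.uint8)
    for z0,r0,z1,r1 in((0,.0095,.010,.012),(.010,.012,.024,.012),(.024,.02,.029,.02)):
        P=np.array([proj('side',[x+r*np.cos(a),y+r*np.sin(a),z+q]) for q,r in((z0,r0),(z1,r1)) for a in th])
        cv2.fillConvexPoly(o,cv2.convexHull(((P-[u0,v0]+.5)*sc).round().astype(np.int32)),1)
    return o>0
best=[]
for z in(.103,.105,.107):
  r=[]
  for dx in np.arange(-.006,.0061,.001):
    for dy in np.arange(-.006,.0061,.001):
      o=sil(.5798+dx,-.0075+dy,z);r.append(((o&M).sum()/(o|M).sum(),dx,dy))
  r.sort(reverse=True);t=np.array(r[:6]);print(z,t[0].round(4),t.mean(0).round(4))
print('bore',ray('side',205.2,171.2,z=.065), M.sum()/36)
print(proj('side',[.58,-.0075,.105]),proj('side',[.58,-.0075,.156]))
```

```text
0.103 [ 0.7138  0.006  -0.004 ] [ 0.7014  0.0057 -0.0035]
0.105 [ 0.7192  0.005  -0.002 ] [ 0.7112  0.0052 -0.0022]
0.107 [ 0.7146  0.004  -0.001 ] [ 7.094e-01  3.300e-03 -7.000e-04]
bore [ 0.5822132  -0.00681927  0.065     ] 92.83333333333333
[204.77676089 158.67767788] [202.96777155 141.35716701]
```

The sleeve hangs upright in the jaws over the chassis, foot at crop (322,378), bore at (328,433). I'm shifting to (0.582, -0.0085) and going down in stages, watching the force.

Call:
move_arm --deltas '[[[0,0,0],[0.022,-0.01,-0.1],1],[[0,0,0],[0.022,-0.01,-0.25],1],[[0,0,0],[0.022,-0.01,-0.35],1],[[0,0,0],[0.022,-0.01,-0.38],1],[[0,0,0],[0.022,-0.01,-0.4],1],[[0,0,0],[0.022,-0.01,-0.42],1],[[0,0,0],[0.022,-0.01,-0.42],1]]'

```text
time: 15.95
tool_pos: [0.5822, -0.0099, 0.094]
tcp_rot: [-0.42, -3.113, -0.001]
wrist_force: [-1.8, 1.0, -0.2]
width: 0.264
```

```bash
cat > st.py <<'E'
from h import *
s=status.read_state();print({k:np.round(s[k],4).tolist() for k in('time','tool_pos','tcp_rot','wrist_force','torque','width')})
E
python3 st.py
```

```text
{'time': 15.95, 'tool_pos': [0.5822, -0.0099, 0.094], 'tcp_rot': [-0.42, -3.113, -0.0005], 'wrist_force': [-1.7772, 1.0294, -0.1835], 'torque': [0.2646, 0.3115, -0.0197], 'width': 0.2642}
```

Call:
move_arm --deltas '[[[0,0,0],[-0.006,0.01,-0.01],1],[[0,0,0],[-0.006,0.01,-0.02],1],[[0,0,0],[-0.006,0.01,-0.03],1],[[0,0,0],[-0.006,0.01,-0.04],1],[[0,0,0],[-0.006,0.01,-0.04],1]]'

```text
time: 16.58
tool_pos: [0.5815, -0.009, 0.0897]
tcp_rot: [-0.42, -3.113, -0.0]
wrist_force: [-3.6, 1.6, 1.5]
width: 0.267
```

```bash
python3 st.py
```

```text
{'time': 16.575, 'tool_pos': [0.5815, -0.009, 0.0897], 'tcp_rot': [-0.4198, -3.1127, -0.0001], 'wrist_force': [-3.5541, 1.557, 1.5121], 'torque': [0.2106, 0.584, -0.0285], 'width': 0.2672}
```

Call:
move_arm --deltas '[[[0,0,0],[-0.015,0.006,0],1],[[0,0,0],[-0.015,0.006,0],1]]'

```text
time: 16.82
tool_pos: [0.5807, -0.0086, 0.0897]
tcp_rot: [0.42, 3.112, -0.0]
wrist_force: [-0.3, -0.2, -0.3]
width: 0.264
```

```bash
python3 st.py
```

```text
{'time': 16.825, 'tool_pos': [0.5807, -0.0086, 0.0897], 'tcp_rot': [0.4196, 3.1123, -0.0003], 'wrist_force': [-0.3413, -0.2485, -0.2881], 'torque': [0.0369, -0.0406, -0.0188], 'width': 0.2636}
```

Call:
move_arm --deltas '[[[0,0,0],[0,0,-0.008],1],[[0,0,0],[0,0,-0.016],1],[[0,0,0],[0,0,-0.024],1],[[0,0,0],[0,0,-0.032],1],[[0,0,0],[0,0,-0.04],1],[[0,0,0],[0,0,-0.048],1],[[0,0,0],[0,0,-0.048],1]]'

```text
time: 17.7
tool_pos: [0.5801, -0.0085, 0.0848]
tcp_rot: [-0.42, -3.113, 0.0]
wrist_force: [-0.1, 1.1, -0.7]
width: 0.27
```

```bash
python3 st.py
```

```text
{'time': 17.7, 'tool_pos': [0.5801, -0.0085, 0.0848], 'tcp_rot': [-0.4199, -3.1129, 0.0], 'wrist_force': [-0.0952, 1.0711, -0.7052], 'torque': [0.0053, 0.1426, 0.0375], 'width': 0.2696}
```

Call:
move_arm --deltas '[[[0,0,0],[0,0.003,-0.006],1],[[0,0,0],[0,0.003,-0.012],1],[[0,0,0],[0,0.003,-0.018],1],[[0,0,0],[0,0.003,-0.024],1],[[0,0,0],[0,0.003,-0.03],1]]'

```text
time: 18.32
tool_pos: [0.5801, -0.0083, 0.082]
tcp_rot: [-0.42, -3.113, 0.0]
wrist_force: [-2.6, -1.3, 1.6]
width: 0.267
```

```bash
python3 st.py
```

```text
{'time': 18.325, 'tool_pos': [0.5801, -0.0083, 0.082], 'tcp_rot': [-0.4198, -3.1129, 0.0003], 'wrist_force': [-2.574, -1.3048, 1.6354], 'torque': [-0.0435, 0.5285, 0.0183], 'width': 0.2674}
```

Call:
move_arm --deltas '[[[0,0,0],[-0.007,-0.003,-0.006],1],[[0,0,0],[-0.007,-0.003,-0.012],1],[[0,0,0],[-0.007,-0.003,-0.018],1],[[0,0,0],[-0.007,-0.003,-0.024],1],[[0,0,0],[-0.007,-0.003,-0.03],1]]'

```text
time: 18.95
tool_pos: [0.5798, -0.0083, 0.0795]
tcp_rot: [0.42, 3.113, 0.0]
wrist_force: [-3.9, 0.8, 6.2]
width: 0.266
```

```bash
python3 st.py
```

```text
{'time': 18.95, 'tool_pos': [0.5798, -0.0083, 0.0795], 'tcp_rot': [0.4199, 3.113, 0.0004], 'wrist_force': [-3.9194, 0.8285, 6.2202], 'torque': [0.2004, 0.648, -0.0134], 'width': 0.2663}
```

Call:
move_arm --deltas '[[[0,0,0],[-0.01,0.001,-0.005],1],[[0,0,0],[-0.01,0.001,-0.01],1],[[0,0,0],[-0.01,0.001,-0.015],1],[[0,0,0],[-0.01,0.001,-0.02],1],[[0,0,0],[-0.01,0.001,-0.025],1]]'

```text
time: 19.58
tool_pos: [0.5799, -0.0084, 0.078]
tcp_rot: [0.419, 3.111, 0.0]
wrist_force: [-3.0, 1.3, 9.9]
width: 0.263
```

```bash
python3 st.py
```

```text
{'time': 19.575, 'tool_pos': [0.5799, -0.0084, 0.078], 'tcp_rot': [0.4195, 3.1108, 0.0004], 'wrist_force': [-3.0104, 1.3336, 9.8931], 'torque': [0.1227, 0.6939, -0.0105], 'width': 0.2634}
```

Call:
move_arm --deltas '[[[0,0,0],[-0.003,0.002,-0.005],1],[[0,0,0],[-0.003,0.002,-0.01],1],[[0,0,0],[-0.003,0.002,-0.015],1],[[0,0,0],[-0.003,0.002,-0.02],1],[[0,0,0],[-0.003,0.002,-0.025],1],[[0,0,0],[-0.003,0.002,-0.03],1]]'

```text
time: 20.32
tool_pos: [0.5801, -0.0085, 0.0758]
tcp_rot: [0.419, 3.11, -0.0]
wrist_force: [-3.2, 0.2, 10.5]
width: 0.267
```

```bash
python3 st.py
```

```text
{'time': 20.325, 'tool_pos': [0.5801, -0.0085, 0.0758], 'tcp_rot': [0.4192, 3.1098, -0.0001], 'wrist_force': [-3.2016, 0.1661, 10.4634], 'torque': [-0.0323, 0.6929, -0.008], 'width': 0.2668}
```

Call:
move_arm --deltas '[[[0,0,0],[-0.003,0,-0.005],1],[[0,0,0],[-0.003,0,-0.01],1],[[0,0,0],[-0.003,0,-0.015],1],[[0,0,0],[-0.003,0,-0.02],1],[[0,0,0],[-0.003,0,-0.025],1],[[0,0,0],[-0.003,0,-0.03],1]]'

```text
time: 21.08
tool_pos: [0.5799, -0.0084, 0.0719]
tcp_rot: [0.419, 3.11, 0.0]
wrist_force: [-1.7, 1.2, 9.6]
width: 0.267
```

```bash
python3 st.py
```

```text
{'time': 21.075, 'tool_pos': [0.5799, -0.0084, 0.0719], 'tcp_rot': [0.4193, 3.1097, 0.0002], 'wrist_force': [-1.7024, 1.2472, 9.5744], 'torque': [0.0908, 0.1779, 0.0226], 'width': 0.2673}
```

Call:
move_arm --deltas '[[[0,0,0],[0,0,-0.003],1],[[0,0,0],[0,0,-0.006],1],[[0,0,0],[0,0,-0.009],1],[[0,0,0],[0,0,-0.009],1]]'

```text
time: 21.58
tool_pos: [0.5799, -0.0084, 0.0719]
tcp_rot: [0.419, 3.11, 0.0]
wrist_force: [-2.8, -0.4, 12.2]
width: 0.268
```

```bash
python3 st.py
```

```text
{'time': 21.575, 'tool_pos': [0.5799, -0.0084, 0.0719], 'tcp_rot': [0.4193, 3.1097, 0.0003], 'wrist_force': [-2.8391, -0.3932, 12.1783], 'torque': [0.1097, 0.4853, -0.0141], 'width': 0.2678}
```

Call:
move_arm --deltas '[[[0,0,0],[0,0,-0.004],1],[[0,0,0],[0,0,-0.008],1],[[0,0,0],[0,0,-0.012],1],[[0,0,0],[0,0,-0.012],1]]'

```text
time: 22.08
tool_pos: [0.5799, -0.0084, 0.0718]
tcp_rot: [0.419, 3.11, 0.0]
wrist_force: [-6.2, 0.5, 19.1]
width: 0.266
```

```bash
python3 st.py
```

```text
{'time': 22.075, 'tool_pos': [0.5799, -0.0084, 0.0718], 'tcp_rot': [0.4192, 3.1098, 0.0002], 'wrist_force': [-6.2268, 0.462, 19.0656], 'torque': [0.049, 0.8908, -0.027], 'width': 0.2659}
```

Call:
move_arm --deltas '[[[0,0,0],[-0.006,0,-0.004],1],[[0,0,0],[-0.01,0,-0.008],1],[[0,0,0],[-0.01,0,-0.011],1],[[0,0,0],[-0.01,0,-0.011],1]]'

```text
time: 22.58
tool_pos: [0.58, -0.0084, 0.0718]
tcp_rot: [0.419, 3.108, 0.001]
wrist_force: [-6.9, 0.9, 22.3]
width: 0.264
```

```bash
python3 st.py
python3 - <<'E'
from h import *
p,d=grab('side','s6')
cv2.imwrite('pics/s6c.png',cv2.resize(p[120:200,160:250],None,fx=7,fy=7,interpolation=cv2.INTER_CUBIC)[:,:,::-1])
E
```

```text
{'time': 22.575, 'tool_pos': [0.58, -0.0084, 0.0718], 'tcp_rot': [0.419, 3.1076, 0.0005], 'wrist_force': [-6.8864, 0.9189, 22.3438], 'torque': [0.0287, 1.0187, -0.0132], 'width': 0.2643}
```

View pics/s6c.png

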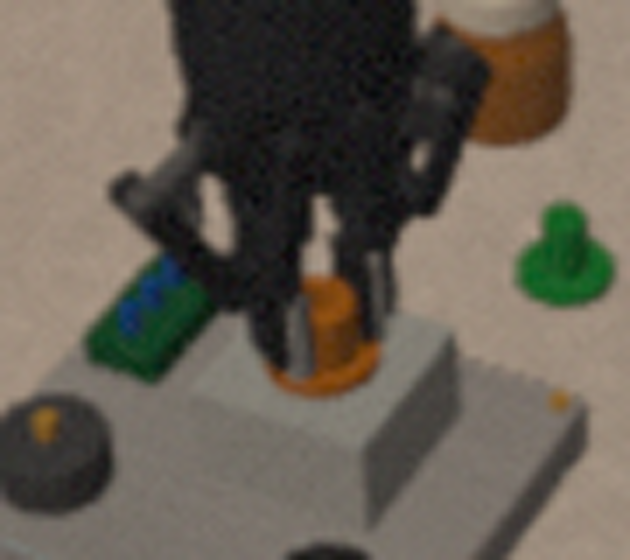

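The flange ring lies on the boss top (crop (325,380)). The force rises with no further travel, so it has bottomed. I'll trim the side load and tilt, bring the push to about 25 N and hold.

Call:
move_arm --deltas '[[[0,0.002,0],[-0.008,0,-0.002],1],[[0,0.004,0],[-0.016,0,-0.004],1],[[0,0.004,0],[-0.016,0,-0.005],1]]'

```text
time: 23.0
tool_pos: [0.5799, -0.0084, 0.0718]
tcp_rot: [0.419, 3.111, -0.0]
wrist_force: [-4.4, 0.2, 23.0]
width: 0.263
```

```bash
python3 st.py
```

```text
{'time': 23.0, 'tool_pos': [0.5799, -0.0084, 0.0718], 'tcp_rot': [0.4194, 3.1106, -0.0001], 'wrist_force': [-4.4183, 0.1813, 22.9812], 'torque': [0.1423, 0.464, 0.0319], 'width': 0.2635}
```

Better: less side load and tilt. A little more push, then hold for 0.75 s.

Call:
move_arm --deltas '[[[0,0.002,0],[-0.005,0,-0.003],1],[[0,0.003,0],[-0.01,0,-0.006],1],[[0,0.003,0],[-0.01,0,-0.006],1],[[0,0.003,0],[-0.01,0,-0.006],1],[[0,0.003,0],[-0.01,0,-0.006],1],[[0,0.003,0],[-0.01,0,-0.006],1],[[0,0.003,0],[-0.01,0,-0.006],1],[[0,0.003,0],[-0.01,0,-0.006],1]]'

```text
time: 24.0
tool_pos: [0.5799, -0.0084, 0.0718]
tcp_rot: [0.42, 3.113, -0.001]
wrist_force: [-2.4, 0.4, 22.9]
width: 0.267
```

```bash
python3 st.py
```

```text
{'time': 24.0, 'tool_pos': [0.5799, -0.0084, 0.0718], 'tcp_rot': [0.42, 3.1132, -0.0006], 'wrist_force': [-2.3896, 0.4235, 22.8967], 'torque': [0.2283, 0.2683, 0.0232], 'width': 0.2667}
```

Call:
move_arm --deltas '[[[0,0,0],[-0.002,0,-0.003],1],[[0,0,0],[-0.003,0,-0.006],1],[[0,0,0],[-0.003,0,-0.008],1],[[0,0,0],[-0.003,0,-0.008],1]]'

```text
time: 24.5
tool_pos: [0.5799, -0.0084, 0.0718]
tcp_rot: [0.42, 3.113, -0.001]
wrist_force: [-4.2, 0.7, 26.2]
width: 0.262
```

Call:
move_arm --deltas '[[[0,0,0],[0,0,0],1],[[0,0,0],[0,0,0],1],[[0,0,0],[0,0,0],1],[[0,0,0],[0,0,0],1],[[0,0,0],[0,0,0],1]]'

```text
time: 25.12
tool_pos: [0.5799, -0.0084, 0.0718]
tcp_rot: [0.42, 3.113, -0.001]
wrist_force: [-3.9, 1.8, 26.2]
width: 0.266
```

```bash
python3 st.py
```

```text
{'time': 25.125, 'tool_pos': [0.5799, -0.0084, 0.0718], 'tcp_rot': [0.4199, 3.1126, -0.0005], 'wrist_force': [-3.9241, 1.827, 26.195], 'torque': [0.2077, 0.497, 0.0612], 'width': 0.266}
```

Held at 26.2 N for over 0.6 s with no movement. Now I unload before opening.

Call:
move_arm --deltas '[[[0,-0.002,0],[0.01,0,0.015],1],[[0,-0.004,0],[0.02,0,0.03],1],[[0,-0.006,0],[0.03,0,0.04],1],[[0,-0.006,0],[0.03,0,0.045],1],[[0,-0.006,0],[0.03,0,0.045],1]]'

```text
time: 25.75
tool_pos: [0.5799, -0.0084, 0.0719]
tcp_rot: [0.419, 3.109, 0.0]
wrist_force: [0.4, -0.5, 7.2]
width: 0.268
```

```bash
python3 st.py
```

```text
{'time': 25.75, 'tool_pos': [0.5799, -0.0084, 0.0719], 'tcp_rot': [0.4193, 3.1093, 0.0003], 'wrist_force': [0.4036, -0.4524, 7.238], 'torque': [0.0088, -0.109, 0.0184], 'width': 0.2676}
```

Call:
move_arm --deltas '[[[0,0,0],[0,0,0.01],1],[[0,0,0],[0,0,0.01],1],[[0,0,0],[0,0,0.01],0.3],[[0,0,0],[0,0,0.01],0],[[0,0,0],[0,0,0.01],-0.1],[[0,0,0],[0,0,0.01],-0.1],[[0,0,0],[0,0,0.01],-0.1]]' --grip_force 20

```text
time: 26.62
tool_pos: [0.5769, -0.0082, 0.0707]
tcp_rot: [-0.42, -3.111, 0.0]
wrist_force: [-0.4, 0.4, -0.3]
width: 0.553
```

Call:
move_arm --deltas '[[[0,0,0],[0,0,0.1],-0.1],[[0,0,0],[0,0,0.3],-0.1],[[0,0,0],[0,0,0.6],-0.1],[[0,0,0],[0,0,1],-0.1],[[0,0,0],[0,0,1],-0.1]]'

```text
time: 27.25
tool_pos: [0.5809, -0.0084, 0.1774]
tcp_rot: [0.419, 3.104, 0.001]
wrist_force: [-0.1, 0.7, -0.0]
width: 0.553
```

Call:
move_arm --deltas '[[[0,0,0],[-0.3,0,0.2],-0.1],[[0,0,0],[-0.6,0,0.4],-0.1],[[0,0,0],[-1,0,0.5],-0.1],[[0,0,0],[-1,0,0.5],-0.1]]'

```text
time: 27.75
tool_pos: [0.4756, -0.0081, 0.2221]
tcp_rot: [0.42, 3.113, -0.0]
wrist_force: [1.1, -0.5, -0.2]
width: 0.551
```

```bash
python3 st.py
python3 - <<'E'
from h import *
p,d=grab('side','s7');q,e=grab('top','t7')
A=cv2.resize(p[135:215,150:250],None,fx=6,fy=6,interpolation=cv2.INTER_CUBIC)
cv2.imwrite('pics/s7c.png',A[:,:,::-1])
c=camera_info('side');K,R,t=[np.array(c[k]) for k in 'KRt']
v,u=np.mgrid[140:185,185:230];D=d[140:185,185:230]
X=(np.stack([(u-K[0,2])/K[0,0]*D,(v-K[1,2])/K[1,1]*D,D],-1).reshape(-1,3)-t)@R
r=np.hypot(X[:,0]-.581,X[:,1]+.0085)
for n,a,b in(('neck top',0,.009),('flange',.0145,.0185),('boss',.023,.03)):
    s=X[(r>=a)&(r<b)];z=s[:,2]
    if n=='neck top':z=z[z>.08]
    if n!='neck top':
        k=abs(z-np.median(z))<.004;Q=s[k];cf=np.linalg.lstsq(np.c_[Q[:,:2]-[.581,-.0085],np.ones(len(Q))],Q[:,2],rcond=None)[0];print(n,'plane',cf.round(4))
    print(n,len(z),np.median(z).round(4))
E
```

```text
{'time': 27.75, 'tool_pos': [0.4756, -0.0081, 0.2221], 'tcp_rot': [0.4201, 3.1134, -0.0002], 'wrist_force': [1.1487, -0.5262, -0.2422], 'torque': [0.0278, -0.0074, 0.0456], 'width': 0.5513}
neck top 33 0.0916
flange plane [ 0.0038 -0.0111  0.0704]
flange 43 0.0704
boss plane [ 0.0035 -0.0049  0.0652]
boss 122 0.0652
```

View pics/s7c.png

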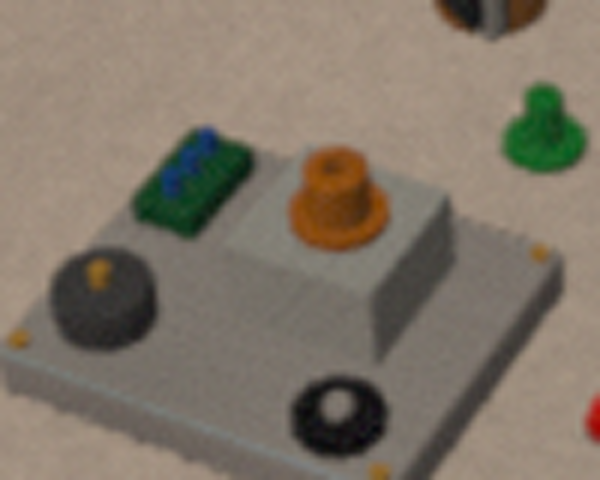

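The sleeve stands upright with its flange flat on the boss (crop (340,215)). Depth puts the flange top 5.2 mm above the boss, against a nominal 5 mm. The gripper is clear, so I'm handing in.

```bash
python3 -c "
from h import *
print(order.finish_job())"
```

```text
the job is handed in; nothing more can be done
None
```

The red cap is in the small blue tray and the bronze sleeve is pressed fully home in the bore. I handed the job in at about 28 s of the 61 s allowed.

- **Cap:** the picture taken after release shows it standing upright in the middle of the tray.
- **Press:** I lowered the sleeve slowly, at about 10 N or less on the way in. It bottomed with the tool at z ≈ 0.072 m and did not move further. I then held 26 N for more than 0.5 s; the highest reading I took was 26.2 N, against the 45 N limit. I eased the push off before opening the jaws.
- **Seating:** the last side picture shows the flange flat on the boss. Depth readings put the flange top 5.2 mm above the boss face (nominal 5 mm). The fitted tilt between flange and boss was about 0.35°, which I take to be depth noise but did not confirm separately.
- **Other parts:** I did not touch the grey sleeve, jar, cup, screwdriver or green look-alike cap.
- **Disagreement:** the two cameras differed by about 1–3 mm on where the bore and sleeve were. I resolved this by following the side forces while the sleeve went in. Side forces during pressing reached about 7 N, and I trimmed them to about 4 N before the final hold.

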